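# Take a tinted lens out of the tint meter

## Robot

A 6-joint arm with a two-finger parallel gripper is mounted at the origin on the work surface. World frame = base frame: x ahead of the robot, y to its left, z up, the work surface at z = 0. Lengths are in mm, angles in rad, forces in N, time in s.
With the tool pointing down it reaches from about 300 to 950 mm from the base axis. Payload 3.1 kg.
Tool frame: the origin (TCP) lies at the very end of the fingers, on their centre line; the grasp point (between the pads) lies 19 mm behind it (env.grasp_offset is the z of the grasp point in the tool frame, in mm); z points along the fingers, y is the line along which they close (so a half turn about z gives the same grasp; the last joint's range is limited). The gripper opens to 85 mm and grips with 20 to 120 N. Pads are 22 mm wide; open, the fingers measure 114 mm over their backs; the gripper's body (76 mm by 85 mm) begins 54 mm behind the grasp point. The pads swing forward as they close: fully open they stand 13 mm farther back than shut.
Start: joints at [-1.23, 0.308, 1.634, -0, 1.2, -0.07], TCP at [249.564, -573.018, 231.272] pointing down, gripper open.
Joint ranges: [-3.06, 3.06], [-0.79, 1.96], [0.05, 2.63], [-1.19, 4.34], [0.05, 2.64], [-2.94, 2.94]. Speed limits (rad/s): [2.79, 2.79, 3.14, 3.14, 3.14, 3.14].

## Interface

Orientations are given as a unit quaternion [w, x, y, z].
In Python, from workcell import env, cams gives the robot as it stands.
- The arm moves only by the shell command python3 -m pendant 'ROWS' [FORCE]. ROWS is JSON, a list of rows, each an object with "travel": the shift along the tool's x, y, z scaled (see below), a list of three; "delta_rot": the turn, a rotation vector about the tool's x, y, z scaled (see below), a list of three; "claw": the opening, from 0 (shut) to 1 (fully open). A call has 1 to 5 rows; each row shifts and turns the commanded pose from where the row before left it, along the tool's axes as they then stand; what a row does not reach is not made up. The controller multiplies each number of a shift by 100 mm and each number of a turn by pi rad. A row lasts 1/10 s, in which the tool goes at most 50 mm and 8.59 degrees, less where a joint would pass 70% of its speed; a pose out of reach is approached as far as the arm can. A call with a number of a shift or a turn outside -1 to 1 is refused whole. A call with a gripper value outside its range is refused whole. The fingers move at their own pace and stop on an object; FORCE is the grip in N (left out, the last holds). Time passes only in rows, so rows that do not move let the fingers close. It gives the time, the measured TCP pose, the force, the opening and the grip force at its end, in the units of the state.
- env.state(): the state, without advancing time (a new reading comes with each control period).
- cams.capture(name): name is "scene" or "top" or "wrist"; returns the picture (400x640x3 uint8, red, green, blue); there is no depth.
- cams.calibration(name): a dict with "fovy" (degrees; the focal length in pixels is half the picture's height over the tangent of half this angle, whatever the lens; pixels are square), "cx", "cy" (the principal point, pixels), "extrinsics" (4x4, takes a point from world to camera coordinates). Camera axes: x right, y down, z forward; pixel columns grow to the right and rows downward; lengths in mm; the calibration is good to about 2 mm. A picture is of the moment at which its call begins: read the wrist's pose just before it. calibration takes no time and is no camera call; for the wrist camera it gives the pose at the moment of the call.
- env.hand_in(): hands the job in; it is judged then, once.
The state is a dict: "time_s": time; "q": joint angles; "joint_vel": joint speeds; "joint_torque": joint torques, N m; "tool_pos": TCP position; "orientation": TCP orientation; "force": force on the tool from outside, world axes, zero at the start; "ft_torque": the same for the moment, N m; "grip_width": opening from 0.0 (shut) to 1.0 (fully open); "gripper_force": force on a finger pad.
Only numpy, scipy, OpenCV 4.12 (cv2) and the standard library are available. Lean on these libraries where they do the work, as an engineer would, in place of code of your own. Each camera call takes 0.05 s, during which the arm holds its last target. There are 200 camera calls.

## Task

The tint reading is done. Lift the meter's hold-down bar by its black ball knob all the way back until it stays open on its stop, leaving the lens where it is, and only then slide the grey lens along its rails onto the blue felt shelf. Finish with the bar still open and the lens lying flat, wholly on the felt; leave the frame, caliper and mirror alone.

Things in the scene. Friction and masses are not known exactly. Their poses are not given: they have to be found in the camera images.
- meter: Lens tint meter, low white instrument fixed to the bench. Origin at bench height, z up. Its +y is the slide direction, from the measuring port to the felt shelf; its -x is the operator's side. Case: x -55 to 95, y -160 to 160 mm; its flat top, the lens stage, is 34 mm above the bench. Behind the channel stand a console (x 50 to 92, y 3 to 153, top 58 mm) and the hinge bracket (top 74 mm).
- port (a point): Middle of the measuring port on the stage, at x 0, y -55, z 34 mm in the meter's frame. The stage is a straight, level channel along the meter's y, 73 mm wide, between two black rails 5 mm high and 8 mm wide (inner faces at x -36.5 and +36.5 mm), open at both ends.
- shelf (a point): Centre of the blue felt shelf, on its surface, at x 0, y 92.5, z 34 mm in the meter's frame: where the lens has to end. The felt is 125 mm long along the meter's y (y 30 to 155 mm), 71 mm wide and level with the stage. 67 mm beyond this point the stage ends in an open edge with a drop to the bench.
- bar (a joint): Hold-down bar's angle, rad: 0 = level and shut; grows as the ball end is lifted up and over to the meter's +x side; 1.9 = leaning back on its stop. No spring: let go below 1.4 it falls shut, above 1.75 it falls back onto its stop and stays open. Lifting at the ball takes about 1 N. Aluminium strap 24 mm wide, 8 mm thick, 0.2 kg.
- hinge (a point): Point on the bar's hinge axis, at the middle of the bar's width, at x 72, y -55, z 64 mm in the meter's frame. The axis is level, along the meter's y. Under the bar, 72 mm from the axis, a sensor head (34 mm across) and a rubber foot (26 mm across) reach 27 mm down; shut, the foot stands in the lens's hollow, 5 mm below its rim, so the lens cannot slide.
- ball (a point): Centre of the black ball knob, 25 mm across, at the bar's free end, 155 mm from the hinge axis, on a 10 mm rod in line with the bar. Shut, it is 64 mm above the bench and 28 mm out from the case's front edge, free all round. Pinched from above along the meter's y, it can be led round its arc with the tool upright; the ball turns between the fingers.
- lens: Grey translucent round lens, loose, hollow side up: 70 mm across, rim 8 mm high, 3 mm thick in the middle, about 30 g. Origin: centre of its underside, which lies on the stage. It starts between the rails, within 6 mm of the port. It slides easily when pushed by its edge; behind it, on the meter's -y side, at least 60 mm of stage is free for the fingertips.
- frame: Bystander: green acetate spectacle frame, temples folded, standing on its rims, about 140 x 35 x 50 mm high. Origin under the bridge on the bench.
- caliper: Bystander: steel lens caliper lying flat, 150 x 60 x 8 mm. Origin under the middle of its beam on the bench.
- mirror: Bystander: round chrome demo mirror on a stand, 160 mm disc, 275 mm high, base 140 mm across. Origin under the middle of its base.
There are look-alikes about, which are no part of the job. There is more than one size of the lens; the one meant has the size given above.

How it is judged:
By the outcome, as a careful person would: the job done as asked, in the order asked, and still so for the second after the job is handed in, with the robot touching nothing.
It also fails if it takes over 54 s, if anything falls off the work surface, if the arm or the gripper's body presses on something with over 40 N, if the wrist force passes 120 N, or if a joint passes its speed limit or range.

## Working session

There is one attempt and no reset: what is moved stays moved. The work goes in short steps, Python scripts to look and compute and a shell command to move; the robot and the scene stay as the last step left them, time stands still between calls to the robot, and variables do not carry over. Pictures are saved under pics/ and viewed, at most 10 in all, crops included, and the job is handed in when it is done.

```bash
mkdir -p pics; ls
python3 - <<'E'
from workcell import env,cams
import cv2,numpy as np
for n in("scene","top"):
    cv2.imwrite(f"pics/{n}0.png",cams.capture(n)[:,:,::-1])
    c=cams.calibration(n);print(n,c["fovy"],c["cx"],c["cy"],np.round(c["extrinsics"],3).tolist())
s=env.state();print(s)
E
```

```text
pics
scene 47.9109871388765 310.1016948064455 205.2377159455792 [[0.047, 0.999, 0.001, -47.377], [0.629, -0.029, -0.777, -290.307], [-0.776, 0.037, -0.629, 1672.597], [0.0, 0.0, 0.0, 1.0]]
top 49.36280384186698 313.8716396685169 193.59078246809733 [[0.022, -0.999, -0.026, 29.57], [-0.999, -0.021, -0.036, 552.814], [0.036, 0.027, -0.999, 963.857], [0.0, 0.0, 0.0, 1.0]]
{'time_s': 0.1, 'q': array([-1.22973088e+00,  3.08956743e-01,  1.63506135e+00,  1.47097847e-05,
        1.19968812e+00, -6.97225002e-02]), 'joint_vel': array([-8.29763172e-04, -2.27398673e-03, -5.42649890e-03,  5.28162235e-05,
        1.44285253e-03,  3.87702539e-04]), 'joint_torque': array([ 1.09510493e-03, -4.16406798e+01, -2.77645826e+01, -4.65445828e-05,
        4.02843871e-03,  1.27091332e-05]), 'tool_pos': array([ 249.29868126, -572.31504332,  230.13674236]), 'orientation': array([-1.04799174e-03,  9.78980708e-01,  2.03950134e-01, -1.36146489e-04]), 'force': array([ 0.60049059, -0.82631224,  0.37651941]), 'ft_torque': array([-0.01232351,  0.05707486, -0.00865673]), 'gripper_force': 0.0, 'grip_width': 0.9978438073281436}
```

View pics/scene0.png

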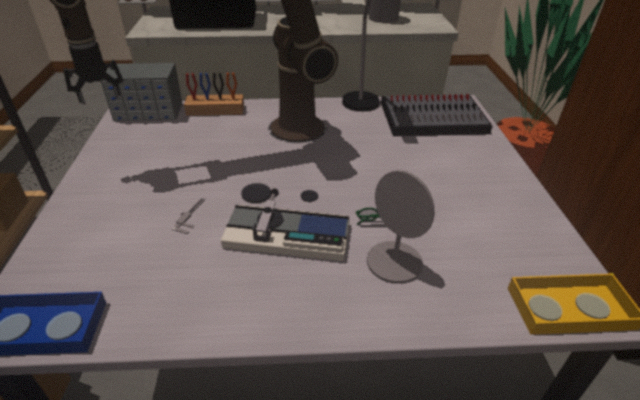

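View pics/top0.png

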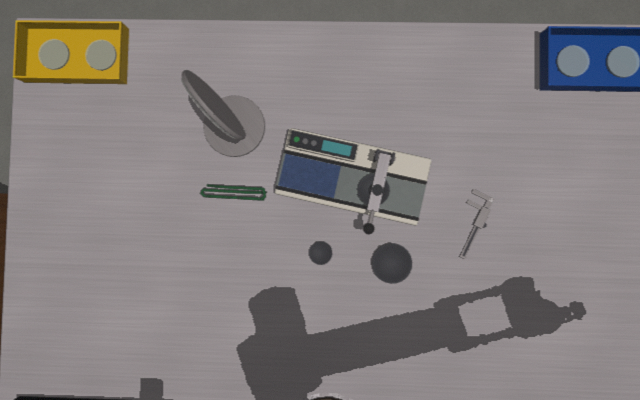

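The top view shows the meter at about (355,178), with the felt on the left and the ball at (369,229). The frame is at (234,192), the mirror at (235,125) and the caliper at (478,222). The lens candidates are:
- the one under the bar, at about (373,190)
- dark discs on the bench at (320,252) and (392,263)
- pale discs in the trays at (54,54), (101,54), (573,60) and (623,60)

Only the one under the bar lies between the rails at the port. I'll confirm that in an enlarged crop.

Run:
```python
import cv2,numpy as np
t=cv2.imread("pics/top0.png")[120:280,265:445];s=cv2.imread("pics/scene0.png")[180:270,215:360]
cv2.imwrite("pics/topc.png",cv2.resize(cv2.convertScaleAbs(t,alpha=1.3,beta=20),(675,600),interpolation=cv2.INTER_CUBIC))
cv2.imwrite("pics/scenec.png",cv2.resize(cv2.convertScaleAbs(s,alpha=1.3,beta=20),(725,450),interpolation=cv2.INTER_CUBIC))
```

```text
(no output)
```

View pics/topc.png

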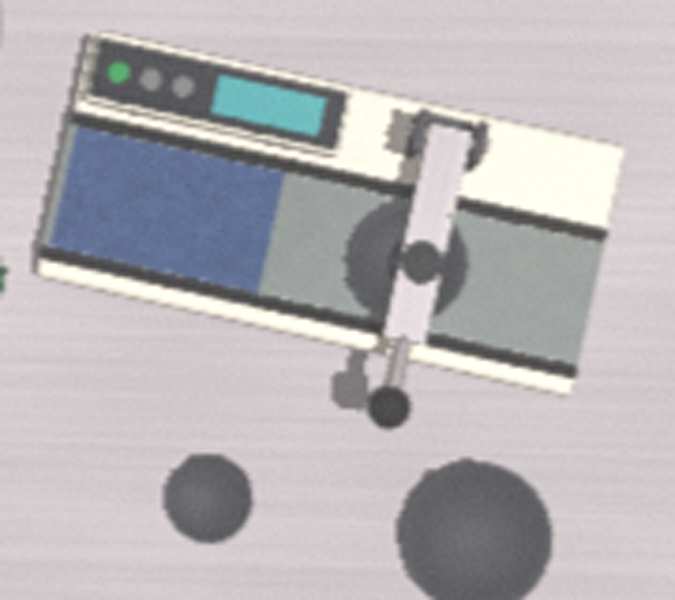

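View pics/scenec.png

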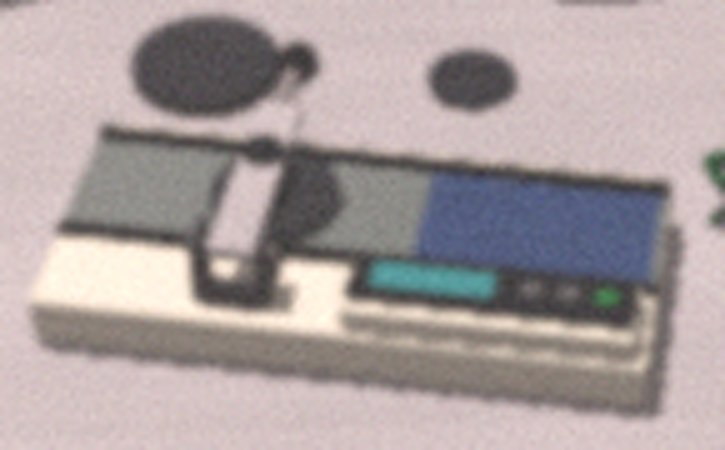

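The crop confirms it. The lens under the bar, at (373,190) in the top view, is about 33 px across, which is roughly 70 mm. The loose discs come out near 50 and 90 mm, so they are look-alikes. Next I triangulate and fit the meter.

```bash
cat > h.py <<'E'
import numpy as np
from workcell import env,cams
def cal(n):
    c=cams.calibration(n);return 200/np.tan(np.radians(c["fovy"])/2),c["cx"],c["cy"],np.array(c["extrinsics"])
def proj(C,P):
    f,cx,cy,E=C;p=np.atleast_2d(P)@E[:3,:3].T+E[:3,3];return np.c_[cx+f*p[:,0]/p[:,2],cy+f*p[:,1]/p[:,2]]
def ray(C,uv):
    f,cx,cy,E=C;d=E[:3,:3].T@np.array([(uv[0]-cx)/f,(uv[1]-cy)/f,1]);return -E[:3,:3].T@E[:3,3],d/np.linalg.norm(d)
def tri(obs):
    A=np.zeros((3,3));b=np.zeros(3)
    for C,uv in obs:
        o,d=ray(C,uv);M=np.eye(3)-np.outer(d,d);A+=M;b+=M@o
    return np.linalg.solve(A,b)
def onz(C,uv,z):
    o,d=ray(C,uv);return o+d*(z-o[2])/d[2]
def Rz(a):
    return np.array([[np.cos(a),-np.sin(a),0],[np.sin(a),np.cos(a),0],[0,0,1]])
E
python3 - <<'E'
from h import *
from scipy.optimize import least_squares
T,S=cal("top"),cal("scene")
t=lambda u,v:(265+u/3.75,120+v/3.75); s=lambda u,v:(215+u/5,180+v/5)
top={(35.5,155):(75,128),(-35.5,155):(48,247),(35.5,30):(284,172),(-35.5,30):(260,292),(-55,160):(40,272),(-55,-160):(572,392),(95,-160):(624,148)}
sc={(35.5,30):(415,253),(35.5,155):(655,277),(-35.5,30):(432,175),(-35.5,155):(662,190),(95,-160):(35,305)}
def fit(useT,useS):
  def res(p):
    r=[]
    for use,C,D,m in((useT,T,top,t),(useS,S,sc,s)):
      if use:
        P=np.array([[*k,0] for k in D])@Rz(p[2]).T+[p[0],p[1],p[3]]
        r.append((proj(C,P)-[m(*v) for v in D.values()]).ravel())
    return np.concatenate(r)
  x=least_squares(res,[450,0,0,34]);return x.x,np.round(x.fun,1)
for a in((1,1),(1,0),(0,1)):print(*fit(*a))
p=fit(1,1)[0]
for d in [(35.5,30),(35.5,155),(-35.5,30),(95,-160)]: print(d,tri([(T,t(*top[d])),(S,s(*sc[d]))]).round(1))
b=tri([(T,t(388,407)),(S,s(298,62))]);print("ball",b)
L=onz(T,t(406,261),40);print("lens",L)
inv=lambda P:Rz(-p[2])@(P-[p[0],p[1],0])
print("ball in meter",inv(b),"lens",inv(L),"yaw",p[2])
for n,q in dict(port=(0,-55,0),shelf=(0,92.5,0),hinge=(72,-55,30),ball=(-83,-55,30)).items(): print(n,Rz(p[2])@q+[p[0],p[1],34])
c=cams.calibration("wrist");print(c)
E
```

```text
[ 5.71985998e+02 -3.82788869e+01 -1.91866513e-01  3.37868783e+01] [-0.4  0.1 -0.2 -0.1 -0.4  0.2 -0.9 -0.  -2.2  1.4 -0.2  0.7  0.1 -1.8
 -1.   1.1 -1.2  1.  -0.1 -0.7 -0.4  0.7 -2.2 -1.1]
[ 5.72496962e+02 -3.97643353e+01 -1.97826864e-01  2.55960776e+01] [ 0.8 -0.1  0.9 -0.5  0.2  0.3 -0.4 -0.3 -1.1  0.9 -0.5  0.7  0.1 -1.1]
[ 5.64060961e+02 -3.59502009e+01 -1.66516067e-01  2.64934340e+01] [ 0.2  0.9 -0.3 -0.   0.4 -0.7 -0.2 -0.2 -0.1 -0. ]
(35.5, 30) [612.8 -14.7  37.7]
(35.5, 155) [636.3 108.   37.1]
(-35.5, 30) [542.9  -3.   31.5]
(95, -160) [ 631.6 -211.9   27.5]
ball [479.05214992 -75.46831714  63.06752686]
lens [562.33991326 -87.64856749  40.        ]
ball in meter [-84.13680567 -54.2286987   63.06752686] lens [ -0.05470128 -50.30317408  40.        ] yaw -0.19186651306017963
port [561.49796605 -92.2696378   34.        ]
shelf [589.62496063  52.52373973  34.        ]
hinge [ 632.17676729 -105.99942498   64.        ]
ball [480.02101463 -76.44224424  64.        ]
{'fovy': 63.43305099754799, 'cx': 316.96882641827216, 'cy': 201.32152652321008, 'extrinsics': array([[ 3.99534585e-01, -9.16717277e-01, -1.24465964e-03,
        -6.23815825e+02],
       [-8.81617047e-01, -3.84608192e-01,  2.73546927e-01,
        -3.60948108e+01],
       [-2.51243900e-01, -1.08194145e-01, -9.61857853e-01,
         3.78071886e+02],
       [ 0.00000000e+00,  0.00000000e+00,  0.00000000e+00,
         1.00000000e+00]])}
```

The meter fit and the triangulated ball agree with the text: the ball reads 63 mm high at meter (-84,-54) against the expected (-83,-55,64). The lens is about 5 mm from the port, and the meter's yaw is about -0.195 rad. First I turn the tool by +0.606 rad about its z, so it closes along the meter's y.

```bash
python3 -m pendant '[{"travel":[0,0,0],"delta_rot":[0,0,0.0386],"claw":1},{"travel":[0,0,0],"delta_rot":[0,0,0.0386],"claw":1},{"travel":[0,0,0],"delta_rot":[0,0,0.0386],"claw":1},{"travel":[0,0,0],"delta_rot":[0,0,0.0386],"claw":1},{"travel":[0,0,0],"delta_rot":[0,0,0.0386],"claw":1}]' 30
cat >> h.py <<'E'
from scipy.spatial.transform import Rotation
def go(target,yaw=-0.195):
    s=env.state();q=s["orientation"];R=Rotation.from_quat([q[1],q[2],q[3],q[0]]).as_matrix()
    W=Rz(yaw)@np.diag([1,-1,-1.])
    print("t",s["time_s"],"tcp",s["tool_pos"].round(1),"F",s["force"].round(1),"grip",round(s["grip_width"],3),round(s["gripper_force"],1))
    print("travel/100",(R.T@(np.array(target)-s["tool_pos"])/100).round(3),"rot/pi",(Rotation.from_matrix(R.T@W).as_rotvec()/np.pi).round(4))
E
python3 - <<'E'
from h import *
go([479.5,-76,140])
E=np.array(cams.calibration("wrist")["extrinsics"]);s=env.state();q=s["orientation"];R=Rotation.from_quat([q[1],q[2],q[3],q[0]]).as_matrix()
print("cam in tool",R.T@(-E[:3,:3].T@E[:3,3]-s["tool_pos"]),"axis",R.T@E[2,:3])
E
```

```text
time_s: 0.6
tool_pos: [249.4, -572.6, 230.5]
orientation: [-0.001, 0.995, -0.1, -0.0]
force: [0.4, -0.2, -0.5]
grip_width: 1.0
gripper_force: 0.0
t 0.6 tcp [ 249.4 -572.6  230.5] F [ 0.4 -0.2 -0.5] grip 1.0 0.0
travel/100 [ 1.266 -5.323  0.911] rot/pi [-0.0004  0.0002 -0.0018]
cam in tool [  68.8128889     0.14287671 -142.59293285] axis [-2.73303487e-01  4.91402673e-04  9.61927733e-01]
```

```bash
for i in 1; do :; done; python3 -m pendant '[{"travel":[0.085,-0.355,0.06],"delta_rot":[0,0,0],"claw":1},{"travel":[0.085,-0.355,0.06],"delta_rot":[0,0,0],"claw":1},{"travel":[0.085,-0.355,0.06],"delta_rot":[0,0,0],"claw":1},{"travel":[0.085,-0.355,0.06],"delta_rot":[0,0,0],"claw":1},{"travel":[0.085,-0.355,0.06],"delta_rot":[0,0,0],"claw":1}]' >/dev/null
python3 -m pendant '[{"travel":[0.085,-0.355,0.06],"delta_rot":[0,0,0],"claw":1},{"travel":[0.085,-0.355,0.06],"delta_rot":[0,0,0],"claw":1},{"travel":[0.085,-0.355,0.06],"delta_rot":[0,0,0],"claw":1},{"travel":[0.085,-0.355,0.06],"delta_rot":[0,0,0],"claw":1},{"travel":[0.085,-0.355,0.06],"delta_rot":[0,0,0],"claw":1}]' >/dev/null
python3 -m pendant '[{"travel":[0.085,-0.355,0.06],"delta_rot":[0,0,0],"claw":1},{"travel":[0.085,-0.355,0.06],"delta_rot":[0,0,0],"claw":1},{"travel":[0.085,-0.355,0.06],"delta_rot":[0,0,0],"claw":1},{"travel":[0.08,-0.3,0.06],"delta_rot":[0,0,0],"claw":1},{"travel":[0,0,0],"delta_rot":[0,0,0],"claw":1}]'
python3 - <<'E'
from h import *
import cv2
go([479.5,-76,44.5])
W=cal("wrist");np.save("w1.npy",np.array([*W[:3],*W[3].ravel()]))
cv2.imwrite("pics/w1.png",cams.capture("wrist")[:,:,::-1])
print(proj(W,[[479.5,-76,63.5],[480,-76.4,64]]))
E
```

```text
time_s: 2.1
tool_pos: [461.4, -110.8, 146.2]
orientation: [-0.001, 0.995, -0.096, -0.001]
force: [0.5, -0.8, -0.6]
grip_width: 1.003
gripper_force: 0.0
t 2.1 tcp [ 461.4 -110.8  146.2] F [ 0.5 -0.8 -0.6] grip 1.003 0.0
travel/100 [ 0.114 -0.374  1.017] rot/pi [-0.0004  0.0006  0.0012]
[[264.43383269 192.51458992]
 [264.70448456 191.92160261]]
```

View pics/w1.png

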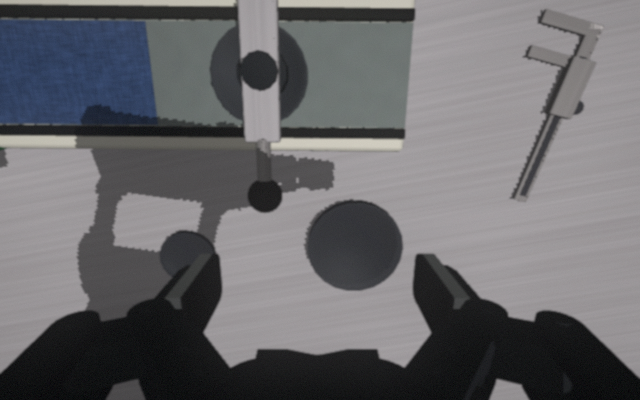

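The wrist view shows the ball at (265,195), where (264,192) was predicted, so it is about 1.5 mm nearer the robot. The bar points up the picture and the rails run level, so the yaw is right. I'll move over the ball and descend.

```bash
python3 -m pendant '[{"travel":[0.1,-0.37,0.1],"delta_rot":[0,0,0],"claw":1},{"travel":[0,0,0.25],"delta_rot":[0,0,0],"claw":1},{"travel":[0,0,0.3],"delta_rot":[0,0,0],"claw":0.8},{"travel":[0,0,0.2],"delta_rot":[0,0,0],"claw":0.6},{"travel":[0,0,0],"delta_rot":[0,0,0],"claw":0.6}]'
python3 - <<'E'
from h import *
go([478.8,-76.2,44.5])
E
```

```text
time_s: 2.65
tool_pos: [474.9, -79.7, 59.5]
orientation: [-0.0, 0.995, -0.098, -0.004]
force: [-0.0, 0.3, -0.8]
grip_width: 0.602
gripper_force: 0.0
t 2.65 tcp [474.9 -79.7  59.5] F [-0.   0.3 -0.8] grip 0.602 0.0
travel/100 [ 0.032 -0.042  0.15 ] rot/pi [-0.      0.0023 -0.0005]
```

```bash
python3 -m pendant '[{"travel":[0.032,-0.035,0.14],"delta_rot":[0,0.002,0],"claw":0.6},{"travel":[0,0,0],"delta_rot":[0,0,0],"claw":0.6},{"travel":[0,0,0],"delta_rot":[0,0,0],"claw":0.2},{"travel":[0,0,0],"delta_rot":[0,0,0],"claw":0.2},{"travel":[0,0,0],"delta_rot":[0,0,0],"claw":0.2}]' 25
python3 - <<'E'
from h import *
go([478.8,-76.2,44.5])
E
```

```text
time_s: 3.15
tool_pos: [483.0, -76.7, 49.6]
orientation: [0.0, 0.995, -0.098, 0.004]
force: [-0.1, 2.4, 4.8]
grip_width: 0.27
gripper_force: 24.4
t 3.15 tcp [483.  -76.7  49.6] F [-0.1  2.4  4.8] grip 0.27 24.4
travel/100 [-0.043  0.004  0.051] rot/pi [-0.0002 -0.0026 -0.0004]
```

```bash
python3 -m pendant '[{"travel":[0,0,0],"delta_rot":[0,0,0],"claw":0.5},{"travel":[0,0,0],"delta_rot":[0,0,0],"claw":0.5},{"travel":[0,0,0],"delta_rot":[0,0,0],"claw":0.5}]'
python3 - <<'E'
from h import *
import cv2
go([478.8,-76.2,44.5]); s=env.state(); print(s["joint_vel"].round(3))
W=cal("wrist");print(proj(W,[[479,-76.2,63.5]]))
cv2.imwrite("pics/w2.png",cams.capture("wrist")[:,:,::-1]);go([478.8,-76.2,44.5])
E
```

```text
time_s: 3.45
tool_pos: [482.1, -76.9, 48.3]
orientation: [0.0, 0.995, -0.097, 0.003]
force: [0.4, 1.1, -0.4]
grip_width: 0.506
gripper_force: 0.0
t 3.45 tcp [482.1 -76.9  48.3] F [ 0.4  1.1 -0.4] grip 0.506 0.0
travel/100 [-0.034 -0.001  0.038] rot/pi [ 0.0001 -0.002  -0.0001]
[-0.002  0.003 -0.001  0.004 -0.001  0.002]
[[316.18377675 279.36904259]]
t 3.5 tcp [482.  -76.9  48.2] F [0.  0.8 0.2] grip 0.499 0.0
travel/100 [-0.033 -0.     0.037] rot/pi [ 0.0001 -0.002  -0.0001]
```

View pics/w2.png

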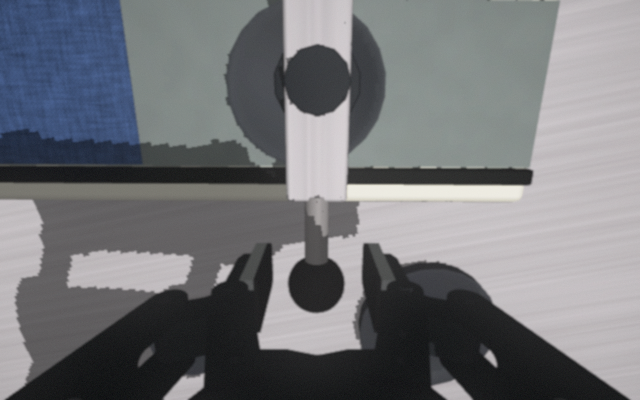

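The ball sits centred between the fingers at (317,284). It is about 4 mm towards the robot from the pad centre, so I'll re-centre lower and close.

```bash
python3 -m pendant '[{"travel":[-0.045,0,0.035],"delta_rot":[0,-0.002,0],"claw":0.5},{"travel":[0,0,0],"delta_rot":[0,0,0],"claw":0.5},{"travel":[0,0,0],"delta_rot":[0,0,0],"claw":0.2},{"travel":[0,0,0],"delta_rot":[0,0,0],"claw":0.2},{"travel":[0,0,0],"delta_rot":[0,0,0],"claw":0.2}]' 25
python3 - <<'E'
from h import *
go([477.5,-76.2,44.5])
# chord rows for the arc, 150 mm-radius, in tool axes (x=meter x, z down)
th=np.array([0,.15,.35,.55,.75,.95,1.15,1.35,1.55,1.75,1.9]);P=np.c_[-155*np.cos(th),-155*np.sin(th)]
print(np.diff(P,axis=0).round(1).tolist())
E
```

```text
time_s: 4.0
tool_pos: [477.5, -75.5, 44.6]
orientation: [-0.0, 0.995, -0.098, -0.0]
force: [-1.2, 1.4, 0.1]
grip_width: 0.27
gripper_force: 24.5
t 4.0 tcp [477.5 -75.5  44.6] F [-1.2  1.4  0.1] grip 0.27 24.5
travel/100 [0.002 0.006 0.001] rot/pi [-0.0001  0.0002 -0.0002]
[[1.7, -23.2], [7.7, -30.0], [13.5, -27.9], [18.7, -24.6], [23.3, -20.4], [26.8, -15.4], [29.4, -9.8], [30.7, -3.7], [30.9, 2.4], [22.5, 5.8]]
```

```bash
python3 -m pendant '[{"travel":[0.008,0,-0.155],"delta_rot":[0,0,0],"claw":0.2},{"travel":[0.023,0,-0.153],"delta_rot":[0,0,0],"claw":0.2},{"travel":[0.038,0,-0.15],"delta_rot":[0,0,0],"claw":0.2},{"travel":[0.053,0,-0.146],"delta_rot":[0,0,0],"claw":0.2},{"travel":[0.067,0,-0.14],"delta_rot":[0,0,0],"claw":0.2}]'
cat >> h.py <<'E'
H0=np.array([477.5,-75.5,44.6]) # tcp, shut
def arc(th): return H0+155*(1-np.cos(th))*Rz(-.195)[:,0]+[0,0,155*np.sin(th)]
def onarc(nxt):
    s=env.state();d=s["tool_pos"]-H0;x=d@Rz(-.195)[:,0];r=np.hypot(155-x,d[2]);print("theta",round(np.arctan2(d[2],155-x),3),"r",round(r,1))
    go(arc(nxt))
E
python3 - <<'E'
from h import *
onarc(1.0)
E
```

```text
time_s: 4.5
tool_pos: [495.9, -79.3, 119.3]
orientation: [-0.0, 0.995, -0.098, -0.0]
force: [1.4, 0.2, -3.5]
grip_width: 0.274
gripper_force: 24.6
theta 0.501 r 155.4
t 4.5 tcp [495.9 -79.3 119.3] F [ 1.4  0.2 -3.5] grip 0.274 24.6
travel/100 [ 0.524 -0.002 -0.558] rot/pi [-0.0001  0.0003 -0.0002]
```

```bash
python3 -m pendant '[{"travel":[0.081,0,-0.132],"delta_rot":[0,0,0],"claw":0.2},{"travel":[0.094,0,-0.123],"delta_rot":[0,0,0],"claw":0.2},{"travel":[0.106,0,-0.113],"delta_rot":[0,0,0],"claw":0.2},{"travel":[0.116,0,-0.102],"delta_rot":[0,0,0],"claw":0.2},{"travel":[0.126,0,-0.09],"delta_rot":[0,0,0],"claw":0.2}]'
python3 - <<'E'
from h import *
onarc(1.5)
E
```

```text
time_s: 5.0
tool_pos: [547.3, -89.7, 175.4]
orientation: [-0.0, 0.995, -0.098, -0.001]
force: [-0.2, -1.0, -2.2]
grip_width: 0.269
gripper_force: 24.6
theta 1.001 r 155.3
t 5.0 tcp [547.3 -89.7 175.4] F [-0.2 -1.  -2.2] grip 0.269 24.6
travel/100 [ 0.727 -0.004 -0.239] rot/pi [ 0.0001  0.0006 -0.0001]
```

```bash
python3 -m pendant '[{"travel":[0.134,0,-0.077],"delta_rot":[0,0,0],"claw":0.2},{"travel":[0.141,0,-0.063],"delta_rot":[0,0,0],"claw":0.2},{"travel":[0.147,0,-0.049],"delta_rot":[0,0,0],"claw":0.2},{"travel":[0.151,0,-0.034],"delta_rot":[0,0,0],"claw":0.2},{"travel":[0.154,0,-0.016],"delta_rot":[0,0,0],"claw":0.2}]'
python3 - <<'E'
from h import *
onarc(1.88)
E
```

```text
time_s: 5.5
tool_pos: [619.7, -104.4, 200.0]
orientation: [0.0, 0.995, -0.098, 0.0]
force: [-1.4, -0.3, 1.1]
grip_width: 0.266
gripper_force: 25.1
theta 1.507 r 155.7
t 5.5 tcp [ 619.7 -104.4  200. ] F [-1.4 -0.3  1.1] grip 0.266 25.1
travel/100 [ 0.571 -0.009  0.077] rot/pi [ 0.0003 -0.0001 -0.0001]
```

```bash
python3 -m pendant '[{"travel":[0.155,0,-0.002],"delta_rot":[0,0,0],"claw":0.2},{"travel":[0.154,0,0.014],"delta_rot":[0,0,0],"claw":0.2},{"travel":[0.15,0,0.03],"delta_rot":[0,0,0],"claw":0.2},{"travel":[0.11,0,0.033],"delta_rot":[0,0,0],"claw":0.2},{"travel":[0,0,0],"delta_rot":[0,0,0],"claw":0.2}]'
python3 - <<'E'
from h import *
onarc(1.9)
E
```

```text
time_s: 6.0
tool_pos: [677.3, -116.1, 192.8]
orientation: [0.001, 0.995, -0.098, 0.002]
force: [1.1, -1.8, 5.9]
grip_width: 0.273
gripper_force: 25.9
theta 1.89 r 156.1
t 6.0 tcp [ 677.3 -116.1  192.8] F [ 1.1 -1.8  5.9] grip 0.273 25.9
travel/100 [ 0.012 -0.011  0.016] rot/pi [ 0.0003 -0.0015 -0.0002]
```

```bash
python3 -m pendant '[{"travel":[0,0,0],"delta_rot":[0,0,0],"claw":0.6},{"travel":[0,0,0],"delta_rot":[0,0,0],"claw":0.6},{"travel":[0,0,0],"delta_rot":[0,0,0],"claw":0.6},{"travel":[0,0,-0.25],"delta_rot":[0,0,0],"claw":0.6},{"travel":[0,0,-0.25],"delta_rot":[0,0,0],"claw":0.6}]'
python3 - <<'E'
from h import *
import cv2
p=np.array([562.7,-92,0])
s=cams.capture("scene")[:,:,::-1][140:275,200:370];t=cams.capture("top")[:,:,::-1][110:260,260:450]
im=np.hstack([cv2.resize(s,(396,315),interpolation=cv2.INTER_CUBIC),cv2.resize(t,(399,315),interpolation=cv2.INTER_CUBIC)])
cv2.imwrite("pics/open.png",cv2.convertScaleAbs(im,alpha=1.3,beta=20))
go([677,-116,250])
E
```

```text
time_s: 6.5
tool_pos: [672.9, -114.3, 239.9]
orientation: [-0.0, 0.995, -0.098, -0.002]
force: [-0.4, -0.7, 0.5]
grip_width: 0.6
gripper_force: 0.0
t 6.6 tcp [ 676.8 -115.2  246. ] F [ 0.1 -0.8  1.5] grip 0.601 0.0
travel/100 [ 0.004  0.008 -0.04 ] rot/pi [ 0.     -0.0023 -0.0001]
```

View pics/open.png

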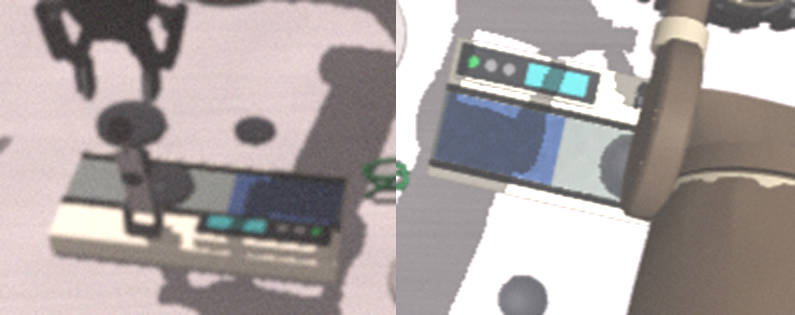

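The scene view shows the bar standing open on its stop, with the ball at (120,128) in the crop, and the lens still at the port. Next I go behind the lens and turn the tool 90°, so the camera leads along +y, away from the bar.

```bash
python3 -m pendant '[{"travel":[0,0,-0.3],"delta_rot":[0,0,0],"claw":0.6},{"travel":[-0.3,0.16,0],"delta_rot":[0,0,0],"claw":0.3},{"travel":[-0.3,0.16,0],"delta_rot":[0,0,0],"claw":0},{"travel":[-0.3,0.16,0],"delta_rot":[0,0,0],"claw":0},{"travel":[-0.3,0.16,0],"delta_rot":[0,0,0],"claw":0}]'
python3 -m pendant '[{"travel":[0,0,0],"delta_rot":[0,0,-0.0455],"claw":0},{"travel":[0,0,0],"delta_rot":[0,0,-0.0455],"claw":0},{"travel":[0,0,0],"delta_rot":[0,0,-0.0455],"claw":0},{"travel":[0,0,0],"delta_rot":[0,0,-0.0455],"claw":0},{"travel":[0,0,0],"delta_rot":[0,0,-0.0455],"claw":0}]'>/dev/null
python3 -m pendant '[{"travel":[0,0,0],"delta_rot":[0,0,-0.0455],"claw":0},{"travel":[0,0,0],"delta_rot":[0,0,-0.0455],"claw":0},{"travel":[0,0,0],"delta_rot":[0,0,-0.0455],"claw":0},{"travel":[0,0,0],"delta_rot":[0,0,-0.0455],"claw":0},{"travel":[0,0,0],"delta_rot":[0,0,-0.0455],"claw":0}]'
python3 -m pendant '[{"travel":[0,0,0],"delta_rot":[0,0,-0.045],"claw":0},{"travel":[0,0,0],"delta_rot":[0,0,0],"claw":0}]'
python3 - <<'E'
from h import *
go([548.1,-153.7,120],1.376)
E
```

```text
time_s: 7.1
tool_pos: [542.3, -154.1, 270.1]
orientation: [-0.0, 0.995, -0.097, -0.001]
force: [0.2, -0.7, 0.4]
grip_width: -0.002
gripper_force: 0.0
time_s: 8.1
tool_pos: [543.5, -153.9, 270.1]
orientation: [-0.001, 0.814, 0.581, -0.001]
force: [-0.5, 0.5, 0.0]
grip_width: 0.002
gripper_force: 0.0
time_s: 8.3
tool_pos: [543.6, -153.9, 270.3]
orientation: [-0.001, 0.773, 0.635, -0.001]
force: [-0.3, 0.2, 0.3]
grip_width: -0.005
gripper_force: 0.0
t 8.3 tcp [ 543.6 -153.9  270.3] F [-0.3  0.2  0.3] grip -0.005 0.0
travel/100 [0.01  0.047 1.502] rot/pi [-0.0007 -0.0001 -0.0003]
```

```bash
python3 -m pendant '[{"travel":[0.01,0.045,0.4],"delta_rot":[0,0,0],"claw":0},{"travel":[0,0,0.4],"delta_rot":[0,0,0],"claw":0},{"travel":[0,0,0.4],"delta_rot":[0,0,0],"claw":0},{"travel":[0,0,0.3],"delta_rot":[0,0,0],"claw":0},{"travel":[0,0,0],"delta_rot":[0,0,0],"claw":0}]'
python3 - <<'E'
from h import *
import cv2
go([548.1,-153.7,37],1.376)
W=cal("wrist");cv2.imwrite("pics/w3.png",cams.capture("wrist")[:,:,::-1])
O=np.array([571,-38,0]);M=lambda *q:O+Rz(-.195)@q
print(proj(W,[M(0,-50,42),M(0,-85,42),M(36.5,-85,34),M(-36.5,-85,34),M(0,-118,34)]).round(0).tolist())
E
```

```text
time_s: 8.8
tool_pos: [544.0, -152.3, 115.8]
orientation: [-0.005, 0.774, 0.634, -0.003]
force: [-0.7, 0.1, 0.4]
grip_width: 0.001
gripper_force: 0.0
t 8.8 tcp [ 544.  -152.3  115.8] F [-0.7  0.1  0.4] grip 0.001 0.0
travel/100 [-0.007  0.053  0.787] rot/pi [-0.0039 -0.0006 -0.0011]
[[326.0, 112.0], [325.0, 166.0], [378.0, 164.0], [273.0, 164.0], [325.0, 209.0]]
```

View pics/w3.png

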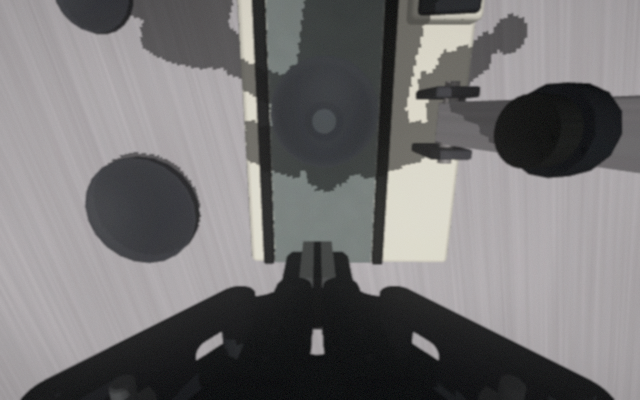

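The wrist view shows the lens at (324,115) with its near edge at row 165, as predicted. The rails are at columns 271 and 380, and the sensor head is well clear at right. I'll descend behind the lens.

```bash
python3 -m pendant '[{"travel":[-0.005,0.04,0.25],"delta_rot":[-0.004,0,-0.001],"claw":0},{"travel":[0,0,0.25],"delta_rot":[0,0,0],"claw":0},{"travel":[0,0,0.15],"delta_rot":[0,0,0],"claw":0},{"travel":[0,0,0],"delta_rot":[0,0,0],"claw":0},{"travel":[0,0,0],"delta_rot":[0,0,0],"claw":0}]'
python3 - <<'E'
from h import *
go([548.1,-153.7,37],1.376)
E
```

```text
time_s: 9.35
tool_pos: [554.5, -155.9, 57.8]
orientation: [0.006, 0.772, 0.636, 0.004]
force: [0.1, -1.0, 0.4]
grip_width: 0.002
gripper_force: 0.0
t 9.35 tcp [ 554.5 -155.9   57.8] F [ 0.1 -1.   0.4] grip 0.002 0.0
travel/100 [ 0.01  -0.07   0.207] rot/pi [0.0046 0.0001 0.0006]
```

```bash
python3 -m pendant '[{"travel":[0,-0.055,0.09],"delta_rot":[0.0045,0,0],"claw":0},{"travel":[0,0,0.08],"delta_rot":[0,0,0],"claw":0},{"travel":[0,0,0],"delta_rot":[0,0,0],"claw":0},{"travel":[0,0,0],"delta_rot":[0,0,0],"claw":0},{"travel":[0,0,0],"delta_rot":[0,0,0],"claw":0}]'
python3 - <<'E'
from h import *
go([548.1,-153.7,37],1.376)
E
```

```text
time_s: 9.85
tool_pos: [548.4, -154.7, 39.6]
orientation: [-0.0, 0.772, 0.636, -0.0]
force: [1.1, -0.9, 0.4]
grip_width: -0.0
gripper_force: 0.0
t 9.85 tcp [ 548.4 -154.7   39.6] F [ 1.1 -0.9  0.4] grip -0.0 0.0
travel/100 [ 0.009 -0.004  0.026] rot/pi [-0.0004  0.      0.0008]
```

```bash
python3 -m pendant '[{"travel":[0,0,0.025],"delta_rot":[0,0,0],"claw":0},{"travel":[0.1,0,0],"delta_rot":[0,0,0],"claw":0},{"travel":[0.08,0,0],"delta_rot":[0,0,0],"claw":0},{"travel":[0.08,0,0],"delta_rot":[0,0,0],"claw":0},{"travel":[0.1,0,0],"delta_rot":[0,0,0],"claw":0}]'
python3 - <<'E'
from h import *
O=np.array([571,-38,0]);go(O+Rz(-.195)@[0,46.5,37],1.376)
E
```

```text
time_s: 10.35
tool_pos: [555.3, -118.4, 37.1]
orientation: [-0.001, 0.772, 0.636, -0.0]
force: [-0.2, 0.3, 0.7]
grip_width: -0.001
gripper_force: 0.1
t 10.35 tcp [ 555.3 -118.4   37.1] F [-0.2  0.3  0.7] grip -0.001 0.1
travel/100 [1.284e+00 2.000e-03 1.000e-03] rot/pi [-0.0005  0.      0.0008]
```

```bash
python3 -m pendant '[{"travel":[0.1,0,0],"delta_rot":[0,0,0],"claw":0},{"travel":[0.1,0,0],"delta_rot":[0,0,0],"claw":0},{"travel":[0.1,0,0],"delta_rot":[0,0,0],"claw":0},{"travel":[0.1,0,0],"delta_rot":[0,0,0],"claw":0},{"travel":[0.1,0,0],"delta_rot":[0,0,0],"claw":0}]'
python3 - <<'E'
from h import *
import cv2
O=np.array([571,-38,0]);go(O+Rz(-.195)@[0,46.5,37],1.376)
cv2.imwrite("pics/w4.png",cams.capture("wrist")[:,:,::-1])
E
```

```text
time_s: 10.85
tool_pos: [564.8, -69.3, 37.0]
orientation: [-0.001, 0.772, 0.636, -0.0]
force: [0.3, -0.6, 0.0]
grip_width: -0.0
gripper_force: 0.1
t 10.85 tcp [564.8 -69.3  37. ] F [ 0.3 -0.6  0. ] grip -0.0 0.1
travel/100 [0.784 0.002 0.   ] rot/pi [-0.0005  0.      0.0008]
```

View pics/w4.png

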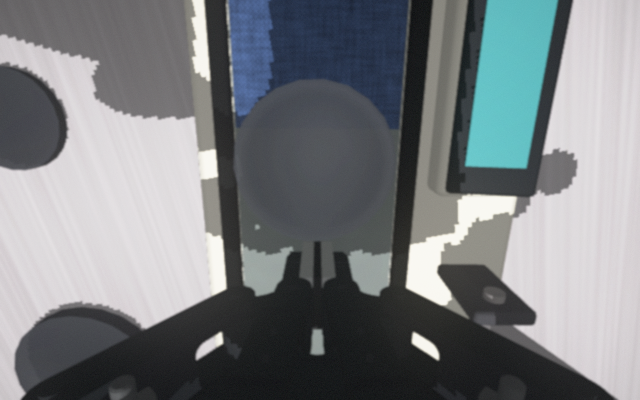

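The lens is flat between the rails at (316,160), touching the fingertips at row 240 and starting onto the felt. I'll carry on pushing.

```bash
python3 -m pendant '[{"travel":[0.1,0,0],"delta_rot":[0,0,0],"claw":0},{"travel":[0.1,0,0],"delta_rot":[0,0,0],"claw":0},{"travel":[0.1,0,0],"delta_rot":[0,0,0],"claw":0},{"travel":[0.1,0,0],"delta_rot":[0,0,0],"claw":0},{"travel":[0.1,0,0],"delta_rot":[0,0,0],"claw":0}]'
python3 -m pendant '[{"travel":[0.1,0,0],"delta_rot":[0,0,0],"claw":0},{"travel":[0.08,0,0],"delta_rot":[0,0,0],"claw":0},{"travel":[0.06,0,0],"delta_rot":[0,0,0],"claw":0},{"travel":[0.04,0,0],"delta_rot":[0,0,0],"claw":0},{"travel":[0,0,0],"delta_rot":[0,0,0],"claw":0}]'
python3 - <<'E'
from h import *
O=np.array([571,-38,0]);go(O+Rz(-.195)@[0,46.5,37],1.376)
E
```

```text
time_s: 11.4
tool_pos: [574.3, -20.2, 37.0]
orientation: [-0.001, 0.772, 0.636, -0.001]
force: [1.2, 0.1, 0.2]
grip_width: 0.001
gripper_force: 0.1
time_s: 11.9
tool_pos: [579.6, 6.9, 37.0]
orientation: [-0.001, 0.772, 0.636, -0.001]
force: [0.1, 0.7, -0.2]
grip_width: -0.002
gripper_force: 0.0
t 11.9 tcp [579.6   6.9  37. ] F [ 0.1  0.7 -0.2] grip -0.002 0.0
travel/100 [ 0.008  0.003 -0.   ] rot/pi [-0.0005 -0.      0.001 ]
```

Now back off, go straight up, and look.

```bash
python3 -m pendant '[{"travel":[-0.2,0,0],"delta_rot":[0,0,0],"claw":0},{"travel":[-0.1,0,-0.1],"delta_rot":[0,0,0],"claw":0},{"travel":[0,0,-0.35],"delta_rot":[0,0,0],"claw":0},{"travel":[0,0,-0.4],"delta_rot":[0,0,0],"claw":0},{"travel":[0,0,-0.3],"delta_rot":[0,0,0],"claw":0}]'
python3 -m pendant '[{"travel":[0,-0.4,-0.2],"delta_rot":[0,0,0],"claw":0},{"travel":[0,-0.45,-0.1],"delta_rot":[0,0,0],"claw":0},{"travel":[0,-0.4,0],"delta_rot":[0,0,0],"claw":0},{"travel":[0,0,0],"delta_rot":[0,0,0],"claw":0},{"travel":[0,0,0],"delta_rot":[0,0,0],"claw":0}]'
python3 - <<'E'
from h import *
import cv2
s=cams.capture("scene")[:,:,::-1][140:275,200:370]
w=cams.capture("wrist")[:,:,::-1]
im=np.hstack([cv2.resize(s,(400,318),interpolation=cv2.INTER_CUBIC),cv2.resize(w,(400,318))])
cv2.imwrite("pics/end.png",cv2.convertScaleAbs(im,alpha=1.2,beta=20))
E
```

```text
time_s: 12.4
tool_pos: [574.8, -23.8, 155.0]
orientation: [0.0, 0.772, 0.635, 0.0]
force: [0.7, -0.1, 0.5]
grip_width: 0.002
gripper_force: 0.0
time_s: 12.9
tool_pos: [451.0, 0.6, 183.0]
orientation: [0.0, 0.772, 0.636, 0.0]
force: [1.1, 0.0, 1.4]
grip_width: -0.0
gripper_force: 0.0
```

View pics/end.png

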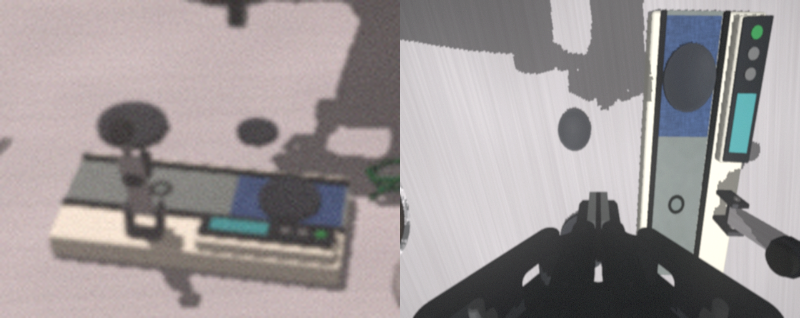

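The lens lies flat and centred on the felt, at (690,77) in the wrist half. The bar is still open on its stop and the robot is clear, so I'm handing in.

```bash
python3 -c "
from workcell import env
print(env.hand_in())"
```

```text
the job is handed in; nothing more can be done
None
```

The bar is open on its stop, the 70 mm lens lies flat and wholly on the blue felt, the frame, caliper and mirror were not touched, and the job was handed in at about 13 s; the hand-in gave no verdict.

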